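Wind the mould clamp shut with its stowed crank

ROBOT

A 6-joint arm with a two-finger parallel gripper is mounted at the origin on the work surface. World frame = base frame: x ahead of the robot, y to its left, z up, the work surface at z = 0. Lengths are in mm, angles in rad, forces in N, time in s.
With the tool pointing down it reaches from about 350 to 725 mm from the base axis. Payload 6 kg.
Tool frame: the origin (TCP) lies midway between the tips of the shut fingers; the grasp point (between the pads) lies 19 mm behind it; z points along the fingers, y is the line along which they close (so a half turn about z gives the same grasp; the last joint's range is limited). The gripper opens to 85 mm and grips with 20 to 120 N. Pads are 22 mm wide; open, the fingers measure 114 mm over their backs; the gripper's body (76 mm by 85 mm) begins 54 mm behind the grasp point. The pads swing forward as they close: fully open they stand 13 mm farther back than shut.
Start: joints at [-0.999, 0.04, 0.085, 0, -1.615, -0.334], TCP at [141.35, -583.09, 231.261] pointing down, gripper open.
Joint ranges: [-2.56, 2.56], [-1.29, 2.01], [-1.08, 1.49], [-3.29, 1.98], [-2.81, -0.18], [-2.99, 2.99]. Speed limits (rad/s): [2.57, 2.57, 3.01, 3.14, 3.14, 3.14].

INTERFACE

Orientations are given as [roll, pitch, yaw] about the fixed x, y, z axes, in that order (R = Rz(yaw) Ry(pitch) Rx(roll)).
In Python, from plant import sense, snapshot, calibration, job_done gives the robot as it stands.
- The arm moves only by the tool play_rows, never from a script. Its argument "moves" is a list of rows, each a list of 2 entries, a list of its own where there are three numbers: the shift along the tool's x, y, z in m, then the turn about the tool's z in rad. A call has exactly 10 rows; each row is the pose to reach, as a shift and turn from the pose commanded when the call began, along the tool's axes at that moment; what a row does not reach only later rows make up. A row lasts 1/8 s, in which the tool goes at most 62.5 mm and 10.7 degrees, less where a joint would pass 70% of its speed; a pose out of reach is approached as far as the arm can. A call with a gripper value outside its range is refused whole. "gripper" is the gripper command: -1 is fully open, 1 is shut, values between are in proportion, set as the call begins (left out, the last holds). The fingers move at their own pace and stop on an object; the grip force is fixed at half the most. Time passes only in rows, so rows that repeat a pose let the fingers close, or fill a call up. It gives the time, the measured TCP pose, the force, the opening and the grip force at its end, in the units of the state.
- sense(): the state, without advancing time (a new reading comes with each control period).
- snapshot(name): name is "side" or "top"; returns (picture, depth): 480x640x3 uint8, red, green, blue; 480x640 float32, mm along the optical axis (not along the pixel's ray), 0 where there is no reading.
- calibration(name): a dict with "mtx" (3x3 intrinsics, pixels), "k1" (the pictures are not rectified: a ray, as slopes to the right and down, at radius r is drawn at 1 + k1 r^2 times it, then the intrinsics apply), "position" and "orientation" of the camera in the world. Camera axes: x right, y up, looking along -z (the intrinsics and any distortion apply to the point x, -y, -z); pixel columns grow to the right and rows downward; lengths in mm; the calibration is good to about 2 mm. A picture is of the moment at which its call begins. calibration takes no time and is no camera call.
- job_done(): hands the job in; it is judged then, once.
The state is a dict: "time_s": time; "joint_positions": joint angles; "qvel": joint speeds; "joint_torque": joint torques, N m; "position": TCP position; "eef_rot": TCP orientation; "contact_force": force on the tool from outside, world axes, zero at the start; "wrist_torque": the same for the moment, N m; "finger_gap": finger opening in mm; "finger_force": force on a finger pad.
Only numpy, scipy, OpenCV 4.12 (cv2) and the standard library are available. Lean on these libraries where they do the work, as an engineer would, in place of code of your own. Each camera call takes 0.05 s, during which the arm holds its last target. There are 200 camera calls.

TASK

Pull open the drawer of the mould clamp, take out the loose crank and lay it in the T-shaped pocket of the clamp's drive head, fully down, and let go of it. Then take it again by its free-spinning grip sleeve and, keeping hold of the sleeve, wind it clockwise seen from above until the jaw is fully home against the white mould and the crank stops. Then let go with the crank left seated in the drive; leave the scraper, bowl and jar alone.

Things in the scene. Friction and masses are not known exactly. Their poses are not given: they have to be found in the camera images.
- drawer (a joint): Drawer of the mould clamp, slides straight out of the housing's front (its -x face); 0 = shut, 0.100 m = fully out, about 2 N to move. It stays where it is left. The loose crank lies flat in it, arm roughly along the drawer's width. The drawer floor is 14 mm above the table, its front panel is 10 mm thick and reaches 93 mm up; inside it is 288 mm wide; sides 58 mm up.
- drawer_handle (a point): Middle of the drawer's bar handle, dark steel, 12 mm thick, 100 mm long, level and parallel to the drawer front, 40 mm clear in front of it (bar centre to panel), 70 mm above the table (35 mm below the housing's flat steel top at 105 mm). Moves with the drawer. Axes are those of the housing: -x is the way the drawer opens, y along the bar. Housing: 420 mm wide (y), 180 mm deep, fixed to the table.
- crank_boss (a point): Centre of the crank's square steel boss, 24 x 24 mm, from 14 to 46 mm above the crank's underside; this point is 30 mm above the underside, on the hub axis. Axes: x along the arm toward the sleeve, z up. The loose steel crank (about 0.35 kg) is a flat bar 18 mm wide and 14 mm thick running 87 mm from the hub axis, with a T cross-bar at the hub 42 mm long (crank y) and 18 mm wide (crank x), its foot flat. The boss stands on the cross-bar; the sleeve stands up at the other end.
- crank_foot (a point): The crank's underside on the hub axis (30 mm below crank_boss); same axes. Seated: this point is at drive_seat.
- crank_sleeve (a point): Centre of the black grip sleeve, 26 mm diameter, 50 mm tall, upright on a pin 75 mm out along the arm from the hub axis; this point is 41.5 mm above the crank's underside. The point's axes are the crank's.
- sleeve: The grip sleeve itself (origin at its lower end, 16.5 mm above the crank's underside, on its pin). It spins freely on its pin, so a gripper that holds it can keep its own heading while the crank goes round.
- crank: The loose crank with its sleeve; origin at crank_foot, x along the arm, z up.
- drive_seat (a point): Centre of the pocket floor in the drive head (dark steel, 88 mm disc on the housing's top), 115 mm above the table, on the vertical turning axis. Its x axis points out along the open slot in which the crank's arm lies; the cross-bar lies along its y. The pocket is 13 mm deep, open at the top, the T-shape of the crank with about 2 mm to spare on every side.
- drive (a joint): Turning of the drive head in rad, grows clockwise seen from above; 9.0 = solid stop, jaw fully home. It starts between 0 and 3. About 0.2 N m of friction (3 N at the sleeve); stays where it is left.
- jaw (a joint): Travel of the sliding steel jaw along the housing toward the white mould: 0.010 m per rad of the drive; 0.090 m = fully home, touching the mould. Jaw, mould and fence reach 132 mm above the table and lie outside the crank's circle, on the right (-y) half of the housing.
- scraper: Scraper with dark wooden handle lying on the table, 240 mm long; bystander.
- bowl: Steel bowl, 120 mm across, 60 mm high, standing on the table; bystander.
- jar: Amber jar, 70 mm across, 100 mm high, standing on the table; bystander.

How it is judged (in metres and radians):
On the way, in this order (a step that is already met when the one before it is completed fails the run):
1. the drawer is open by at least 60 mm (value of joint drawer above 0.06 m), for 0.2 s.
2. the crank lies fully down in the drive's pocket and has been let go (distance between crank_foot and drive_seat below 0.006 m and angle between crank_foot's own z axis and vertical below 0.1 rad and contact force between the fingers and crank below 0.1 N), for 0.2 s.
3. the jaw has travelled past 75 mm while the crank is held by its sleeve (value of joint jaw above 0.075 m and contact force between the fingers and sleeve above 1 N), for 0.1 s.
At the end, for the whole second after the job is handed in: The jaw is within 2.5 mm of fully home (drive within 0.25 rad of its stop), and the crank rests in the drive's pocket (its foot within 6 mm of the seat, tilted less than 0.1 rad), released and still (distance between crank_foot and drive_seat below 0.006 m and angle between crank_foot's own z axis and vertical below 0.1 rad and value of joint jaw above 0.0875 m and value of joint drive above 8.75 rad and linear speed of crank below 0.02 m/s); the robot touches nothing.
It fails at once if the drive is turned faster than a nudge (0.8 rad/s) while the sleeve is not held (velocity of joint drive above 0.8 rad/s and contact force between the fingers and sleeve below 0.3 N).
It fails at once if the scraper is pushed more than 30 mm (distance of scraper from where it was at the start of the episode above 0.03 m).
It fails at once if the bowl is pushed more than 30 mm (distance of bowl from where it was at the start of the episode above 0.03 m).
It fails at once if the jar is pushed more than 30 mm (distance of jar from where it was at the start of the episode above 0.03 m).
It also fails if it takes over 72 s, if anything falls off the work surface, if the arm or the gripper's body presses on something with over 40 N, if the wrist force passes 120 N, or if a joint passes its speed limit or range.

## Working session

There is one attempt and no reset: what is moved stays moved. The work goes in short steps, Python scripts to look and compute and a tool call to move; the robot and the scene stay as the last step left them, time stands still between calls to the robot, and variables do not carry over. Pictures are saved under pics/ and viewed, at most 10 in all, crops included, and the job is handed in when it is done.

Besides the shell and the picture viewer there is one more tool, called by a JSON object that holds its "op" and its "data". play_rows: Moves the arm, as the interface text tells. Its arguments: {"type":"object","properties":{"moves":{"type":"array","items":{"type":"array"}},"gripper":{"type":"number"}},"required":["moves"]}

```bash
ls; mkdir -p pics
cat > h.py <<'E'
import numpy as np, cv2
from scipy.spatial.transform import Rotation as Ro
from plant import sense, snapshot, calibration, job_done
def cam(n):
    c=calibration(n); return c
def Rc(c):
    o=np.array(c["orientation"],float)
    return o if o.shape==(3,3) else (Ro.from_euler('xyz',o).as_matrix() if o.size==3 else None)
def ray(c,uv):
    M=np.array(c["mtx"],float); uv=np.atleast_2d(np.array(uv,float))
    d=np.array([c["k1"],0,0,0,0],float)
    p=cv2.undistortPointsIter(uv.reshape(-1,1,2),M,d,None,None,(3,50,1e-9)).reshape(-1,2)
    return np.c_[p[:,0],-p[:,1],-np.ones(len(p))]
def onplane(c,uv,z):
    D=ray(c,uv)@Rc(c).T; o=np.array(c["position"],float)
    return o+D*((z-o[2])/D[:,2])[:,None]
def bydepth(c,uv,dep):
    return np.array(c["position"],float)+(ray(c,uv)*np.array(dep).reshape(-1,1))@Rc(c).T
def cloud(c,dep):
    v,u=np.mgrid[0:480,0:640]
    P=bydepth(c,np.c_[u.ravel(),v.ravel()],dep.ravel()); P[dep.ravel()==0]=np.nan
    return P.reshape(480,640,3)
def toolshift(target,yaw=None):
    s=sense(); R=Ro.from_euler('xyz',s["eef_rot"]).as_matrix()
    return R.T@(np.array(target)-np.array(s["position"]))/1000
E
python3 - <<'E'
from h import *
for n in("top","side"):
    c=calibration(n); print(c)
    p,d=snapshot(n); cv2.imwrite(f"pics/{n}0.png",p[:,:,::-1]); np.save(n+"0.npy",d)
print(sense())
E
```

```text
pics
{'mtx': array([[539.64503776,   0.        , 325.28613231],
       [  0.        , 539.64503776, 242.28210222],
       [  0.        ,   0.        ,   1.        ]]), 'k1': -0.045041489419008686, 'position': array([ 505.06590617,    3.99587902, 1178.41118729]), 'orientation': array([ 0.07686612, -0.0145828 , -1.57079959])}
{'mtx': array([[544.45344039,   0.        , 320.09218065],
       [  0.        , 544.45344039, 239.08717285],
       [  0.        ,   0.        ,   1.        ]]), 'k1': -0.10167605595566437, 'position': array([114.5099145 , 494.42605821, 800.76629227]), 'orientation': array([ 7.76316965e-01,  1.86690567e-03, -2.39383182e+00])}
{'time_s': 0.1, 'joint_positions': array([-9.99304936e-01,  4.07551729e-02,  8.39125065e-02, -4.07044922e-04,
       -1.61550557e+00, -3.33679641e-01]), 'qvel': array([ 0.00052415, -0.00063663,  0.0031982 ,  0.00160722, -0.00143999,
       -0.00044891]), 'joint_torque': array([-4.88879392e-03, -3.69348264e+01,  3.48280048e+01,  6.95161790e+00,
       -4.51613145e-03, -5.46223418e-06]), 'position': array([ 141.33451948, -582.81068413,  230.3780359 ]), 'eef_rot': array([ 3.13999315e+00, -1.24048375e-04, -2.90376293e+00]), 'contact_force': array([ 0.04390747, -0.29251394,  0.06073236]), 'wrist_torque': array([ 0.0139336 , -0.03589471,  0.05390839]), 'finger_force': 0.0, 'finger_gap': 85.69813501155532}
```

View pics/top0.png

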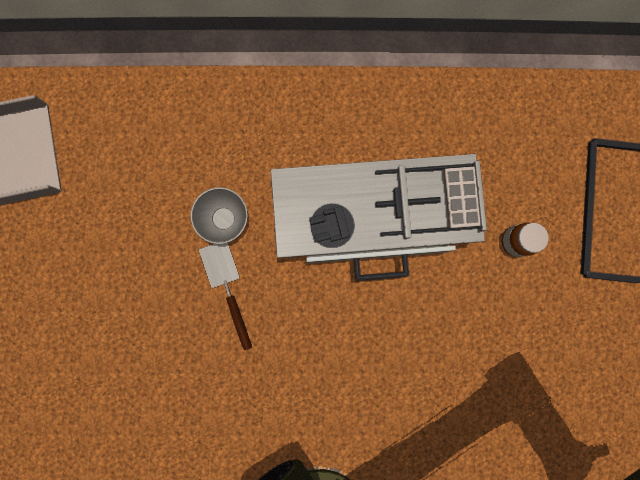

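View pics/side0.png

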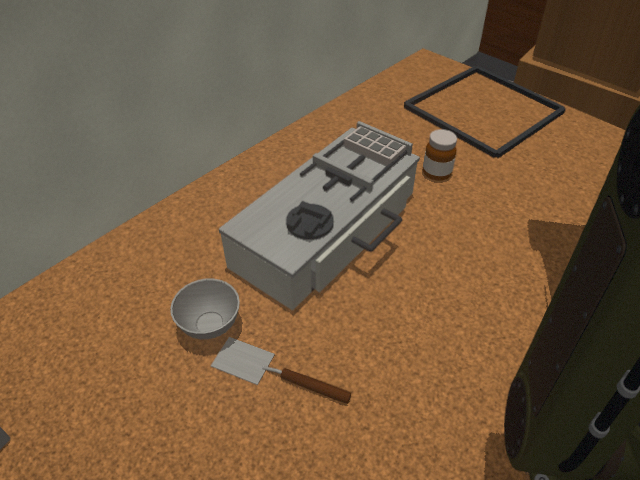

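The top view shows the housing at cols 272–485 and rows 156–260. The handle is near (382,277), the drive disc near (332,226), and the bowl, scraper and jar are well off to the sides. Next I measure the housing, handle and drive.

Run:
```python
from h import *
c=calibration("top"); d=np.load("top0.npy"); im=cv2.imread("pics/top0.png")
P=cloud(c,d); 
# housing top: depth ~105
m=((P[...,2]>98)&(P[...,2]<111)).astype(np.uint8); m[:, :265]=0;m[:,500:]=0;m[:140]=0;m[275:]=0
pts=P[m>0]; r=cv2.minAreaRect(pts[:,:2].astype(np.float32)); print("housing",r,np.median(pts[:,2]))
hm=((P[...,2]>55)&(P[...,2]<85)).astype(np.uint8); hm[:258]=0;hm[290:]=0;hm[:,340:]*=1
hm[:,:345]=0;hm[:,420:]=0
dark=(im.max(2)<75).astype(np.uint8)
q=np.argwhere(dark[258:285,345:420])+[258,345]
print("handle px",q.min(0),q.max(0))
# bar = dark rows bottom
w=onplane(c,q[:,::-1],76); print("handle dark rect",cv2.minAreaRect(w[:,:2].astype(np.float32)), cv2.boxPoints(cv2.minAreaRect(w[:,:2].astype(np.float32))))
# disc
dm=np.zeros_like(dark); dm[195:255,300:365]=dark[195:255,300:365]
cs,_=cv2.findContours(dm,cv2.RETR_EXTERNAL,cv2.CHAIN_APPROX_NONE); k=max(cs,key=cv2.contourArea)
w=onplane(c,k.reshape(-1,2),128)[:,:2].astype(np.float32); print("disc",cv2.fitEllipse(w),cv2.minEnclosingCircle(w))
z=P[195:255,300:365,2]; print(np.nanpercentile(z,[1,50,99]))
s=cv2.imread("pics/side0.png")[190:250,275:345]
t=im[195:255,300:365]
cv2.imwrite("pics/crop.png",np.hstack([cv2.resize(t,(400,400),interpolation=2),cv2.resize(s,(400,400),interpolation=2)]))
```

```text
housing ((658.6058959960938, -117.30233764648438), (191.7106475830078, 419.8908996582031), 4.6769490242004395) 103.83728136619197
handle px [258 345] [281 408]
handle dark rect ((537.8161010742188, -117.418212890625), (47.464210510253906, 126.9737548828125), 4.7188801765441895) [[ 508.9416    -56.0989  ]
 [ 519.38727  -182.64226 ]
 [ 566.6906   -178.73752 ]
 [ 556.24493   -52.194168]]
disc ((619.7320556640625, -23.32460594177246), (82.73360443115234, 83.73529815673828), 62.48481750488281) ((619.7125854492188, -21.947643280029297), 43.8125114440918)
[ 13.861428   105.55682667 129.26330656]
```

View pics/crop.png

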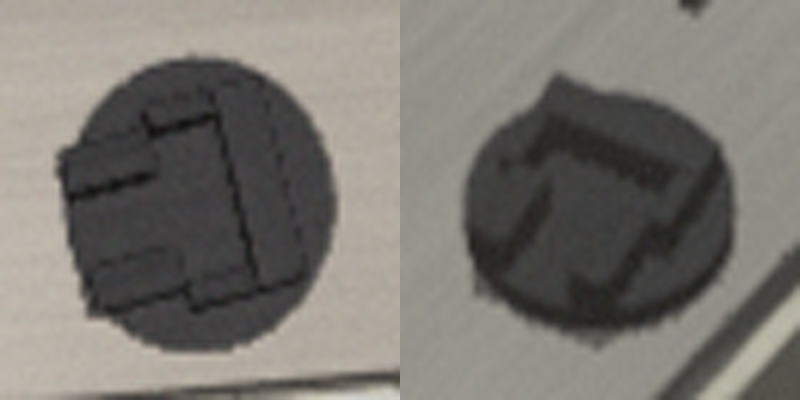

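The crop shows the T-pocket slot opening to the left (+y), tilted slightly towards -x, so the seat yaw is about 1.755. Housing yaw is about 0.082 and the handle bar is at about (520,-119). Moving above the handle.

{"op": "play_rows", "data": {"moves": [[[-0.048,0.036,0],-0.15],[[-0.096,0.072,0],-0.3],[[-0.143,0.108,0],-0.45],[[-0.191,0.145,0],-0.6],[[-0.239,0.181,0],-0.75],[[-0.287,0.217,0],-0.9],[[-0.334,0.253,0],-1.05],[[-0.382,0.289,0],-1.2],[[-0.43,0.326,0.0],-1.35],[[-0.478,0.362,0.05],-1.415]], "gripper": 0.2}}

```text
time_s: 1.35
position: [515.5, -126.0, 193.7]
eef_rot: [-3.136, -0.001, -1.484]
contact_force: [1.0, 0.0, -0.8]
finger_gap: 34.2
finger_force: 0.0
```

{"op": "play_rows", "data": {"moves": [[[0,0,0],0],[[0,0,0.03],0],[[0,0,0.06],0],[[0,0,0.075],0],[[0,0,0.09],0],[[0,0,0.1],0],[[0,0,0.11],0],[[0,0,0.12],0],[[0,0,0.126],0],[[0,0,0.126],0]]}}

```text
time_s: 2.6
position: [512.8, -127.9, 64.8]
eef_rot: [3.141, 0.0, -1.489]
contact_force: [0.4, -0.1, 0.3]
finger_gap: 34.6
finger_force: 0.0
```

{"op": "play_rows", "data": {"moves": [[[0,0,0],0],[[0,0,0],0],[[0,0,0],0],[[0,0,0],0],[[0,0,0],0],[[0,0,0],0],[[0,0,0],0],[[0,0,0],0],[[0,0.01,0],0],[[0,0.02,0],0]], "gripper": 1}}

```text
time_s: 3.85
position: [493.6, -129.5, 66.2]
eef_rot: [-3.139, -0.0, -1.489]
contact_force: [1.6, 3.2, 5.9]
finger_gap: 9.6
finger_force: 59.4
```

{"op": "play_rows", "data": {"moves": [[[0,0.01,0],0],[[0,0.02,0],0],[[0,0.03,0],0],[[0,0.04,0],0],[[0,0.05,0],0],[[0,0.06,0],0],[[0,0.07,0],0],[[0,0.074,0],0],[[0,0.075,0],0],[[0,0.075,0],0]]}}

```text
time_s: 5.1
position: [430.4, -134.3, 66.5]
eef_rot: [-3.111, -0.0, -1.487]
contact_force: [58.8, -10.0, -32.6]
finger_gap: 9.2
finger_force: 58.4
```

Run:
```python
from h import *
p,d=snapshot("top"); cv2.imwrite("pics/top1.png",p[:,:,::-1]); np.save("top1.npy",d); print(sense()["position"])
cv2.imwrite("pics/t1c.png",cv2.resize(p[180:340,260:500,::-1],(720,480),interpolation=2))
```

```text
[ 430.34425119 -134.32667669   66.48218164]
```

View pics/t1c.png

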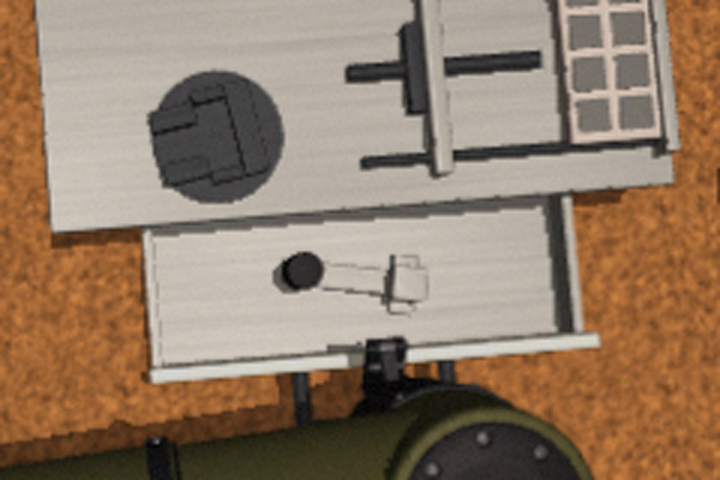

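The drawer is fully out, but the command went past its stop. In the crop the crank's sleeve is at (302,270) and its boss at (408,280). I'll back off, release and rise.

{"op": "play_rows", "data": {"moves": [[[0,-0.01,0],0],[[0,-0.012,0],0],[[0,-0.012,0],0],[[0,-0.012,0],0],[[0,-0.012,0],0],[[0,-0.012,0],0],[[0,-0.012,0],0],[[0,-0.012,0],0],[[0,-0.012,0],0],[[0,-0.012,0],0]]}}

```text
time_s: 6.4
position: [431.0, -134.5, 66.2]
eef_rot: [-3.139, 0.0, -1.488]
contact_force: [1.7, 3.0, 5.6]
finger_gap: 9.3
finger_force: 62.4
```

{"op": "play_rows", "data": {"moves": [[[0,0,0],0],[[0,0,0],0],[[0,0,0],0],[[0,0,0],0],[[0,0,-0.02],0],[[0,0,-0.05],0],[[0,0,-0.08],0],[[0,0.04,-0.11],0],[[0,0.08,-0.13],0],[[0,0.12,-0.13],0]], "gripper": 0.2}}

```text
time_s: 7.65
position: [310.0, -144.9, 197.0]
eef_rot: [-3.139, -0.0, -1.489]
contact_force: [0.6, -0.7, 0.5]
finger_gap: 34.0
finger_force: 0.0
```

Run:
```python
from h import *
p,d=snapshot("top"); cv2.imwrite("pics/top2.png",p[:,:,::-1]); np.save("top2.npy",d); print(sense()["position"],sense()["eef_rot"])
c=calibration("top")
P=cloud(c,d); im=p.astype(int)
g=p.max(2)
# sleeve
m=np.zeros((480,640),np.uint8); m[255:300,340:385]=(g[255:300,340:385]<55)
cs,_=cv2.findContours(m,0,1); k=max(cs,key=cv2.contourArea); 
print("sleeve px",cv2.minEnclosingCircle(k)); w=onplane(c,k.reshape(-1,2),80.5)[:,:2].astype(np.float32); print(cv2.minEnclosingCircle(w),cv2.minAreaRect(w))
sub=P[255:300,340:420]; z=sub[...,2]
for a,b,n in((50,66,"boss"),(22,33,"bar"),(70,90,"slv")):
    q=sub[(z>a)&(z<b)&(sub[...,0]>455)]; print(n,len(q),np.median(q,0) if len(q) else 0, cv2.minAreaRect(q[:,:2].astype(np.float32)) if len(q)>3 else 0)
cv2.imwrite("pics/t2c.png",cv2.resize(p[240:300,340:420,::-1],(800,600),interpolation=2))
```

```text
[ 307.2369436  -145.26836362  197.40794399] [-3.13714350e+00  7.14541261e-05 -1.48956266e+00]
sleeve px ((360.0, 269.75), 6.600289344787598)
((533.6254272460938, -82.70700073242188), 13.459220886230469) ((533.3475341796875, -83.08680725097656), (21.80179214477539, 26.47248077392578), 26.43926239013672)
boss 164 [ 523.31664017 -158.94260995   58.37825763] ((512.1611328125, -123.33074188232422), (67.23524475097656, 132.73178100585938), 4.450319290161133)
bar 267 [ 528.0891252  -131.90386267   27.26270917] ((513.0055541992188, -128.56887817382812), (68.03291320800781, 161.94847106933594), 4.5313591957092285)
slv 177 [529.04579572 -88.93141254  79.80378869] ((509.9248962402344, -133.86376953125), (71.24378967285156, 134.45889282226562), 0.13445885479450226)
```

View pics/t2c.png

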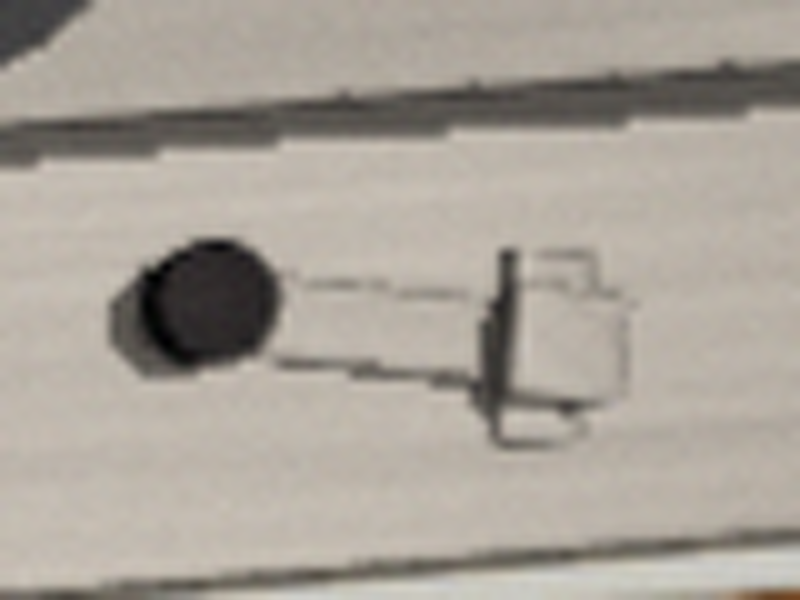

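The crop shows the sleeve top at (212,302), i.e. px (360.8,269.8). The boss top spans 510–628 by 293–402, i.e. px (396.4,274.3).

Run:
```python
from h import *
c=calibration("top")
s=onplane(c,[[360.8,269.8]],80.5)[0]; b=onplane(c,[[396.4,274.3]],60)[0]
v=s-b; print(s,b,np.hypot(v[0],v[1]),np.arctan2(v[1],v[0]))
e=onplane(c,np.array([[285,280],[470,295],[280,360],[470,383]])/10+[339.5,239.5],28); 
for i in(0,2): w=e[i]-e[i+1]; print(np.arctan2(w[1],w[0]))
# pocket edges px from crop0, top rim z=128, floor 115
k=np.array([400/65,400/60]); f=lambda a:np.array(a)/k+[299.5,194.5]
for a,z in(([[215,100],[250,290]],115),([[70,195],[150,178]],115),([[90,315],[180,292]],115),([[268,85],[303,285]],128)):
    w=onplane(c,f(a),z); u=w[1]-w[0]; print(w[:,:2],np.arctan2(u[1],u[0]))
print(onplane(c,f([[155,235],[200,205]]),128))
```

```text
[533.54015694 -84.30679836  80.5       ] [ 524.73359097 -159.91504087   60.        ] 76.11939265985347 1.454842545224768
1.4900772079546467
1.4503417095058468
[[652.31982377 -29.696766  ]
 [595.5071951  -40.87780598]] -2.9472705697979946
[[623.76983383  17.04206932]
 [628.89526238  -8.71505773]] -1.37437144299565
[[588.00618388  10.54610566]
 [594.88358237 -18.36507247]] -1.3372566034095965
[[655.00986273 -46.21006385]
 [595.89454207 -57.18226986]] -2.9580742232336
[[610.55860783 -10.15245161 128.        ]
 [619.43165696 -24.46847479 128.        ]]
```

{"op": "play_rows", "data": {"moves": [[[0.004,-0.027,0],-0.18],[[0.008,-0.054,0],-0.36],[[0.012,-0.081,0],-0.54],[[0.016,-0.108,0],-0.72],[[0.02,-0.135,0],-0.9],[[0.024,-0.162,0],-1.08],[[0.028,-0.19,0],-1.24],[[0.032,-0.216,0.0],-1.379],[[0.032,-0.216,0.03],-1.379],[[0.032,-0.216,0.06],-1.379]], "gripper": -0.18}}

```text
time_s: 8.95
position: [528.8, -158.7, 134.0]
eef_rot: [-3.141, 0.001, -0.11]
contact_force: [1.1, 0.7, 0.4]
finger_gap: 50.4
finger_force: 0.0
```

{"op": "play_rows", "data": {"moves": [[[0,0,0],0],[[0,0,0],0],[[0,0,0],0],[[0,0,0],0],[[0,0,0],0],[[0,0,0],0],[[0,0,0],0],[[0,0,0],0],[[0,0,0],0],[[0,0,0],0]]}}

```text
time_s: 10.2
position: [528.6, -158.8, 135.2]
eef_rot: [-3.142, 0.0, -0.11]
contact_force: [0.7, -0.5, 0.8]
finger_gap: 49.9
finger_force: 0.0
```

Run:
```python
from h import *
p,d=snapshot("side"); cv2.imwrite("pics/s3.png",p[:,:,::-1]); np.save("s3.npy",d); s=sense(); print(s["position"],s["eef_rot"])
cv2.imwrite("pics/s3c.png",cv2.resize(p[150:330,260:500,::-1],(800,600),interpolation=2))
c=calibration("side"); M=np.array(c["mtx"])
t=s["position"]; q=(np.array(t)-c["position"])@Rc(c); x=q[0]/-q[2]; y=-q[1]/-q[2]; f=1+c["k1"]*(x*x+y*y); print("tcp px",M[0,0]*x*f+M[0,2],M[1,1]*y*f+M[1,2])
```

```text
[ 528.56563464 -158.75548192  135.247979  ] [-3.14152862e+00  1.04557979e-04 -1.09792885e-01]
tcp px 396.5295804242791 197.86138659583855
```

View pics/s3c.png

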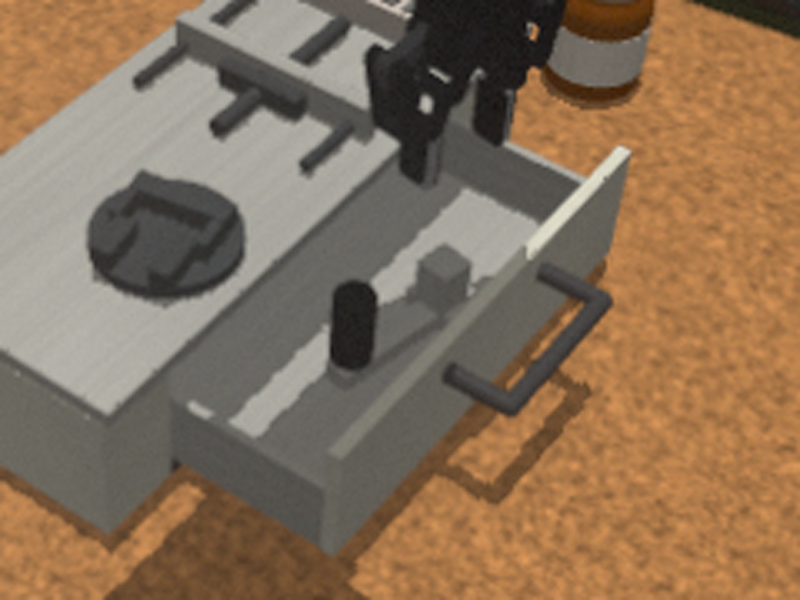

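The side view shows the fingertips at crop (425,180) and (490,140), which match the predicted TCP of (455,160). The boss top is at crop (443,258), px (392.9,227.4). I'll cross-check the boss, sleeve and disc in this view.

Run:
```python
from h import *
c=calibration("side"); f=lambda a:np.array(a)*0.3+[259.5,149.5]
print("boss",onplane(c,f([[443,262]]),60),"sleeve top",onplane(c,f([[355,294]]),80.5))
g=cv2.imread("pics/side0.png"); m=np.zeros((480,640),np.uint8); m[195:245,280:340]=g[195:245,280:340].max(2)<78
cs,_=cv2.findContours(m,0,1);k=max(cs,key=cv2.contourArea)
h=cv2.convexHull(k).reshape(-1,2)
# keep lower-free part: use rim at z=128 upper-half, base z=105.. lower
for z in(115,128): print(z,cv2.minEnclosingCircle(onplane(c,h,z)[:,:2].astype(np.float32)))
```

```text
boss [[ 527.10526042 -155.61037034   60.        ]] sleeve top [[536.21458706 -83.85533902  80.5       ]]
115 ((622.1088256835938, -21.28494644165039), 50.58957290649414)
128 ((612.4864501953125, -11.508548736572266), 49.6304931640625)
```

{"op": "play_rows", "data": {"moves": [[[-0.002,0,0.02],0],[[-0.002,0,0.04],0],[[-0.002,0,0.06],0],[[-0.002,0,0.075],0],[[-0.002,0,0.085],0],[[-0.002,0,0.095],0],[[-0.002,0,0.102],0],[[-0.002,0,0.105],0],[[-0.002,0,0.105],0],[[-0.002,0,0.105],0]]}}

```text
time_s: 11.5
position: [526.9, -158.5, 30.7]
eef_rot: [-3.141, -0.001, -0.11]
contact_force: [-0.4, -0.0, 0.4]
finger_gap: 50.3
finger_force: 0.0
```

{"op": "play_rows", "data": {"moves": [[[0,0,0],0],[[0,0,0],0],[[0,0,0],0],[[0,0,0],0],[[0,0,0],0],[[0,0,0],0],[[0,0,0],0],[[0,0,0],0],[[0,0,-0.005],0],[[0,0,-0.01],0]], "gripper": 1}}

```text
time_s: 12.75
position: [525.6, -158.2, 39.1]
eef_rot: [-3.141, 0.003, -0.11]
contact_force: [0.4, 0.1, -3.3]
finger_gap: 23.0
finger_force: 58.9
```

{"op": "play_rows", "data": {"moves": [[[0,0,-0.035],0],[[0,0,-0.07],0],[[0,0,-0.11],0],[[0,0,-0.145],0],[[0.016,-0.029,-0.145],-0.06],[[0.032,-0.058,-0.145],-0.12],[[0.047,-0.086,-0.145],-0.18],[[0.063,-0.115,-0.145],-0.24],[[0.079,-0.144,-0.145],-0.304],[[0.079,-0.144,-0.145],-0.304]]}}

```text
time_s: 14.0
position: [621.1, -22.1, 183.5]
eef_rot: [-3.141, 0.003, 0.197]
contact_force: [-1.2, -0.6, -4.2]
finger_gap: 22.9
finger_force: 59.4
```

{"op": "play_rows", "data": {"moves": [[[0,0,0],0],[[0,0,0],0],[[0,0,0],0],[[0,0,0],0],[[0,0,0],0],[[0,0,0],0],[[0,0,0],0],[[0,0,0],0],[[0,0,0],0],[[0,0,0],0]]}}

```text
time_s: 15.25
position: [620.9, -24.0, 185.3]
eef_rot: [-3.141, 0.0, 0.194]
contact_force: [-0.6, -0.5, -3.3]
finger_gap: 23.1
finger_force: 59.4
```

Run:
```python
from h import *
s=sense(); print(s["position"],s["eef_rot"])
o=[]
for n,(r0,c0) in(("top",(180,260)),("side",(150,230))):
    p,d=snapshot(n); cv2.imwrite(f"pics/{n}4.png",p[:,:,::-1]); np.save(n+"4.npy",d); o.append(cv2.resize(p[r0:r0+100,c0:c0+100,::-1],(400,400),interpolation=2))
cv2.imwrite("pics/c4.png",np.hstack(o))
```

```text
[620.90802855 -24.04666237 185.26695196] [-3.14148626e+00  9.21659769e-06  1.94211035e-01]
```

View pics/c4.png

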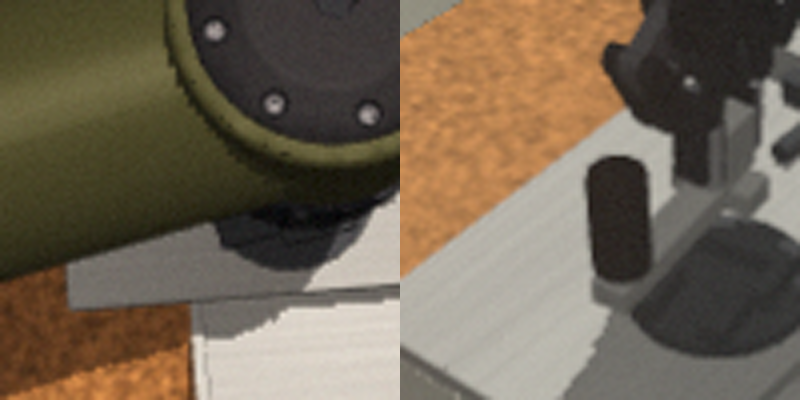

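The top view is blocked by the arm. The side view shows the crank level over the disc, with the sleeve top at local (217,168), px (283.9,191.6).

Run:
```python
from h import *
c=calibration("side")
w=onplane(c,[[283.9,191.6]],235.1)[0]; print("sleeve",w)
t=np.array([620.9,-24.0]); v=w[:2]-t; print(np.hypot(*v),np.arctan2(v[1],v[0]), "expected",t+75*np.array([np.cos(1.765),np.sin(1.765)]))
M=np.array(c["mtx"])
def proj(P):
    q=(np.array(P)-c["position"])@Rc(c); x=q[:,0]/-q[:,2]; y=q[:,1]/q[:,2]; f=1+c["k1"]*(x*x+y*y); return np.c_[M[0,0]*x*f+M[0,2],M[1,1]*y*f+M[1,2]]
# predicted disc rim outline & pocket outline for seat (619.7,-23.7,yaw1.765) drawn on side0
im=cv2.imread("pics/side0.png")[190:250,275:345]; im=cv2.resize(im,(700,600),interpolation=2)
a=1.765; x=np.array([np.cos(a),np.sin(a),0]); y=np.array([-np.sin(a),np.cos(a),0]); o=np.array([619.7,-23.7,0])
for pts,z in(([(-11,-23),(-11,23),(11,23),(11,11),(44,11)],128),([(-11,-23),(11,-23),(11,-11),(44,-11)],128)):
    q=(proj([o+u*x+v*y+[0,0,z] for u,v in pts])-[274.5,189.5])*10; cv2.polylines(im,[q.astype(int)],False,(0,255,0),1)
th=np.linspace(0,6.28,60); q=(proj([o+44*np.cos(i)*x+44*np.sin(i)*y+[0,0,115] for i in th])-[274.5,189.5])*10; cv2.polylines(im,[q.astype(int)],True,(0,0,255),1)
cv2.imwrite("pics/ov.png",im)
```

```text
sleeve [607.59716502  49.19639912 235.1       ]
74.395418287242 1.7505757510715567 expected [606.42610707  49.5901245 ]
```

View pics/ov.png

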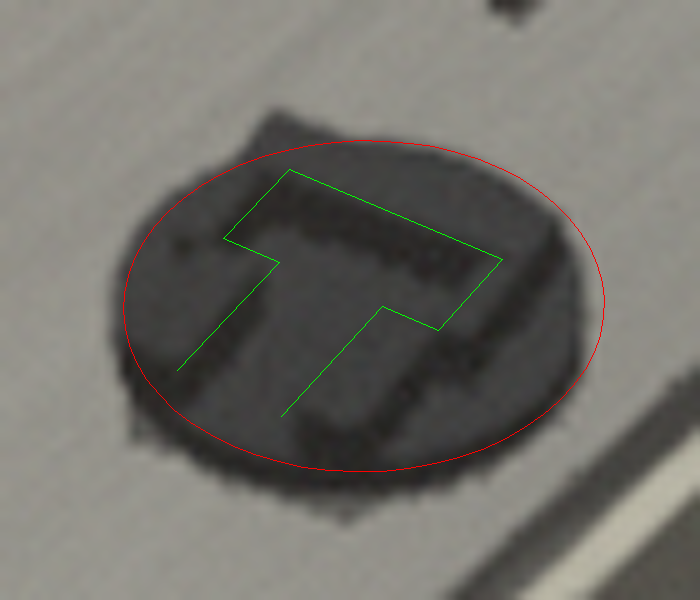

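The overlay shows the side view disagreeing with the top-derived seat by about 2–3 mm, which is the known calibration spread. I'll use the mean seat of about (620.3,-23) and lower the crank gently.

{"op": "play_rows", "data": {"moves": [[[0,-0.001,0.01],0],[[0,-0.001,0.02],0],[[0,-0.001,0.03],0],[[0,-0.001,0.035],0],[[0,-0.001,0.038],0],[[0,-0.001,0.04],0],[[0,-0.001,0.042],0],[[0,-0.001,0.044],0],[[0,-0.001,0.045],0],[[0,-0.001,0.045],0]]}}

```text
time_s: 16.6
position: [621.2, -23.9, 140.8]
eef_rot: [3.14, -0.001, 0.194]
contact_force: [2.8, -4.0, -0.8]
finger_gap: 23.1
finger_force: 59.8
```

{"op": "play_rows", "data": {"moves": [[[0,0.001,0],0],[[0,0.001,0.001],0],[[0,0.001,0.002],0],[[0,0.001,0.003],0],[[0,0.001,0.004],0],[[0,0.001,0.005],0],[[0,0.001,0.006],0],[[0,0.001,0.007],0],[[0,0.001,0.008],0],[[0,0.001,0.009],0]]}}

```text
time_s: 17.85
position: [621.1, -24.1, 131.9]
eef_rot: [3.141, -0.001, 0.194]
contact_force: [1.6, -1.1, 5.2]
finger_gap: 22.9
finger_force: 60.6
```

{"op": "play_rows", "data": {"moves": [[[0,0,0.001],0],[[0,0,0.001],0],[[0,0,0.001],0],[[0,0,0.001],0],[[0,0,0.001],0],[[0,0,0.001],0],[[0,0,0.001],0],[[0,0,0.001],0],[[0,0,0.001],0],[[0,0,0.001],0]], "gripper": -0.18}}

```text
time_s: 19.1
position: [620.9, -24.0, 130.3]
eef_rot: [-3.141, 0.0, 0.194]
contact_force: [0.5, 0.7, 0.9]
finger_gap: 50.0
finger_force: 0.0
```

{"op": "play_rows", "data": {"moves": [[[0,0,-0.02],0],[[0,0,-0.04],0],[[0,0,-0.06],0],[[0,0,-0.08],0],[[0,0,-0.1],0],[[-0.05,0,-0.1],0],[[-0.1,0,-0.1],0],[[-0.15,0,-0.1],0],[[-0.2,0,-0.1],0],[[-0.2,0,-0.1],0]]}}

```text
time_s: 20.35
position: [423.1, -63.3, 233.2]
eef_rot: [-3.141, -0.006, 0.194]
contact_force: [0.0, -0.2, 0.7]
finger_gap: 50.4
finger_force: 0.0
```

Run:
```python
from h import *
s=sense(); print(s["position"],s["eef_rot"],s["time_s"])
o=[]
for n,(r0,c0) in(("top",(180,280)),("side",(150,250))):
    p,d=snapshot(n); cv2.imwrite(f"pics/{n}5.png",p[:,:,::-1]); np.save(n+"5.npy",d); o.append(cv2.resize(p[r0:r0+100,c0:c0+100,::-1],(400,400),interpolation=2))
cv2.imwrite("pics/c5.png",np.hstack(o))
```

```text
[423.05561436 -63.25078294 233.17959393] [-3.14108846 -0.00585253  0.19426151] 20.35
```

View pics/c5.png

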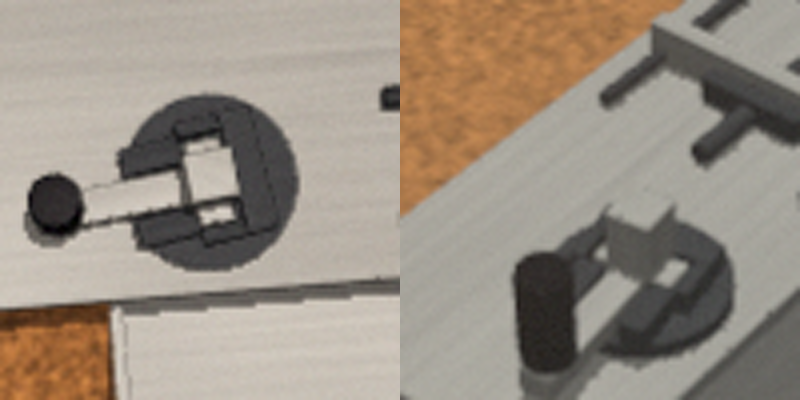

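The crank is seated in the T-pocket, with the sleeve top at top-view px (293.1,230.1). Now measuring the sleeve position and the jaw's remaining travel.

```bash
cat > arc.py <<'E'
# centre, radius; rows for arc from angle a0 by total (clockwise), in tool axes at yaw
import sys; from h import *
cx,cy,r,tot=[float(v) for v in sys.argv[1:5]]
s=sense(); p=s["position"]; yaw=s["eef_rot"][2]
a=np.arctan2(p[1]-cy,p[0]-cx); print("t",s["time_s"],"pos",p,"r",np.hypot(p[0]-cx,p[1]-cy),"ang",a,"F",s["contact_force"])
R=Ro.from_euler('xyz',[np.pi,0,yaw]).as_matrix(); p0=np.array([cx+r*np.cos(a),cy+r*np.sin(a)]) if len(sys.argv)<6 else p[:2]
out=[]
for i in range(1,11):
    t=a-tot*i/10; w=np.array([cx+r*np.cos(t)-p0[0],cy+r*np.sin(t)-p0[1],0]); q=R.T@w/1000; out.append([[round(q[0],4),round(q[1],4),0],0])
print(out)
E
python3 - <<'E'
from h import *
c=calibration("top")
w=onplane(c,[[293.1,230.1]],181.5)[0]; print("sleeve",w); h=np.array([620.9,-24]); v=w[:2]-h; print(np.hypot(*v),np.arctan2(v[1],v[0]))
cs=calibration("side"); u=np.array([250,150])+np.array([[146,262]])/4-.4; print("side",onplane(cs,u,181.5))
s=sense(); yaw=s["eef_rot"][2]; t=h+75*np.array([np.cos(1.765),np.sin(1.765)]); R=Ro.from_euler('xyz',[np.pi,0,yaw]).as_matrix()
print(t,R.T@(np.r_[t,138]-s["position"]))
d=np.load("top5.npy"); P=cloud(c,d); m=(P[...,2]>124)&(P[...,2]<140); m[:,:385]=0; m[:150]=0; m[260:]=0; m[:,490:]=0
print([ (k,int(n)) for k,n in zip(range(385,490),m.sum(0)[385:490]) if n>15])
E
```

```text
sleeve [604.45137434  49.16713356 181.5       ]
74.99324449389948 1.7919289069539415
side [[608.63222331  46.69352887 181.5       ]]
[606.42610707  49.5901245 ] [199.99608774 -75.00636276  93.69962482]
[(400, 21), (401, 32), (402, 41), (403, 53), (404, 64), (405, 68), (406, 57), (407, 46), (408, 35), (409, 24), (446, 19), (447, 25), (448, 38), (449, 43), (450, 50), (451, 53), (452, 56), (453, 56), (454, 51), (455, 56), (456, 57), (457, 53), (458, 56), (459, 56), (460, 48), (461, 55), (462, 52), (463, 53), (464, 53), (465, 49), (466, 52), (467, 55), (468, 51), (469, 54), (470, 52), (471, 54), (472, 59), (473, 52), (474, 56), (475, 59), (476, 56), (477, 54), (478, 58), (479, 59), (480, 56), (481, 52), (482, 43), (483, 33), (484, 24)]
```

{"op": "play_rows", "data": {"moves": [[[0.04,-0.015,0],0],[[0.08,-0.03,0],0],[[0.12,-0.045,0],0],[[0.16,-0.06,0],0],[[0.2,-0.075,0],0],[[0.2,-0.075,0],0],[[0.2,-0.075,0.03],0],[[0.2,-0.075,0.06],0],[[0.2,-0.075,0.085],0],[[0.2,-0.075,0.095],0]], "gripper": -0.4}}

```text
time_s: 21.7
position: [605.8, 49.2, 133.2]
eef_rot: [3.141, 0.003, 0.194]
contact_force: [0.5, -0.1, 0.3]
finger_gap: 59.7
finger_force: 0.0
```

{"op": "play_rows", "data": {"moves": [[[0,0,0],0],[[0,0,0],0],[[0,0,0],0],[[0,0,0],0],[[0,0,0],0],[[0,0,0],0],[[0,0,0],0],[[0,0,0],0],[[0,0,0],0],[[0,0,0],0]], "gripper": 1}}

```text
time_s: 22.95
position: [607.0, 49.6, 136.7]
eef_rot: [3.141, -0.002, 0.194]
contact_force: [-0.6, 0.2, 7.1]
finger_gap: 24.6
finger_force: 59.0
```

```bash
python3 arc.py 620.9 -24 75 1.0
```

```text
t 22.95 pos [607.02545348  49.58969244 136.69396713] r 74.88621952696138 ang 1.757148056628994 F [-0.58923454  0.20693524  7.07182724]
[[[np.float64(0.0075), np.float64(0.0004), 0], 0], [[np.float64(0.0149), np.float64(0.0016), 0], 0], [[np.float64(0.0221), np.float64(0.0035), 0], 0], [[np.float64(0.0292), np.float64(0.0062), 0], 0], [[np.float64(0.0359), np.float64(0.0095), 0], 0], [[np.float64(0.0422), np.float64(0.0134), 0], 0], [[np.float64(0.0482), np.float64(0.018), 0], 0], [[np.float64(0.0536), np.float64(0.0232), 0], 0], [[np.float64(0.0585), np.float64(0.0289), 0], 0], [[np.float64(0.0628), np.float64(0.035), 0], 0]]
```

{"op": "play_rows", "data": {"moves": [[[0.0075,0.0005,0],0],[[0.015,0.0015,0],0],[[0.022,0.0035,0],0],[[0.029,0.006,0],0],[[0.036,0.0095,0],0],[[0.042,0.0135,0],0],[[0.048,0.018,0],0],[[0.0535,0.023,0],0],[[0.0585,0.029,0],0],[[0.063,0.035,0],0]]}}

```text
time_s: 24.2
position: [676.2, 29.0, 136.8]
eef_rot: [-3.14, -0.004, 0.196]
contact_force: [1.1, 4.3, 5.8]
finger_gap: 24.7
finger_force: 59.1
```

```bash
sed -i 's/round(q\[0\],4),round(q\[1\],4)/float(round(q[0],4)),float(round(q[1],4))/' arc.py; python3 arc.py 620.9 -24 75 1.2
python3 - <<'E'
import math
# chain from commanded angle 0.757 without regard to lag, 1.2 rad steps
yaw=.194;a=0.757
for k in range(6):
    o=[]
    for i in range(1,11):
        t=a-.12*i; dx=75*(math.cos(t)-math.cos(a)); dy=75*(math.sin(t)-math.sin(a))
        o.append([[round((dx*math.cos(yaw)+dy*math.sin(yaw))/1000,4),round((dx*math.sin(yaw)-dy*math.cos(yaw))/1000,4),0],0])
    a-=1.2; print(round(a,3),o)
E
```

```text
t 24.2 pos [676.22374122  28.96937795 136.76973705] r 76.59289355138843 ang 0.7636609334356803 F [1.14794458 4.2680592  5.81485056]
[[[0.0044, 0.0079, 0], 0], [[0.0078, 0.0162, 0], 0], [[0.0102, 0.0249, 0], 0], [[0.0115, 0.0338, 0], 0], [[0.0117, 0.0427, 0], 0], [[0.0109, 0.0517, 0], 0], [[0.009, 0.0605, 0], 0], [[0.0061, 0.069, 0], 0], [[0.0022, 0.0771, 0], 0], [[-0.0027, 0.0847, 0], 0]]
-0.443 [[[0.0043, 0.0079, 0], 0], [[0.0077, 0.0162, 0], 0], [[0.01, 0.0249, 0], 0], [[0.0113, 0.0338, 0], 0], [[0.0115, 0.0428, 0], 0], [[0.0107, 0.0518, 0], 0], [[0.0087, 0.0605, 0], 0], [[0.0057, 0.069, 0], 0], [[0.0018, 0.0771, 0], 0], [[-0.0031, 0.0846, 0], 0]]
-1.643 [[[-0.0058, 0.0069, 0], 0], [[-0.0123, 0.0131, 0], 0], [[-0.0196, 0.0184, 0], 0], [[-0.0274, 0.0228, 0], 0], [[-0.0357, 0.0263, 0], 0], [[-0.0444, 0.0287, 0], 0], [[-0.0533, 0.0301, 0], 0], [[-0.0623, 0.0304, 0], 0], [[-0.0712, 0.0296, 0], 0], [[-0.08, 0.0277, 0], 0]]
-2.843 [[[-0.0085, -0.0029, 0], 0], [[-0.0166, -0.0068, 0], 0], [[-0.0242, -0.0116, 0], 0], [[-0.0312, -0.0173, 0], 0], [[-0.0374, -0.0238, 0], 0], [[-0.0428, -0.031,
[... 233 characters left out ...]
 [[0.0086, -0.0435, 0], 0], [[0.0133, -0.0511, 0], 0], [[0.019, -0.0581, 0], 0], [[0.0254, -0.0644, 0], 0], [[0.0325, -0.0699, 0], 0], [[0.0403, -0.0745, 0], 0]]
-5.243 [[[0.0082, -0.0036, 0], 0], [[0.0168, -0.0062, 0], 0], [[0.0257, -0.0078, 0], 0], [[0.0347, -0.0083, 0], 0], [[0.0436, -0.0077, 0], 0], [[0.0525, -0.0061, 0], 0], [[0.0611, -0.0034, 0], 0], [[0.0693, 0.0003, 0], 0], [[0.077, 0.005, 0], 0], [[0.084, 0.0105, 0], 0]]
-6.443 [[[0.0064, 0.0064, 0], 0], [[0.0119, 0.0134, 0], 0], [[0.0166, 0.0211, 0], 0], [[0.0203, 0.0293, 0], 0], [[0.023, 0.0379, 0], 0], [[0.0247, 0.0467, 0], 0], [[0.0253, 0.0557, 0], 0], [[0.0248, 0.0647, 0], 0], [[0.0232, 0.0735, 0], 0], [[0.0206, 0.0821, 0], 0]]
```

{"op": "play_rows", "data": {"moves": [[[0.004,0.008,0],0],[[0.0075,0.016,0],0],[[0.01,0.025,0],0],[[0.011,0.034,0],0],[[0.0115,0.043,0],0],[[0.0105,0.052,0],0],[[0.0085,0.0605,0],0],[[0.0055,0.069,0],0],[[0.002,0.077,0],0],[[-0.003,0.0845,0],0]]}}

```text
time_s: 25.45
position: [690.8, -56.1, 136.9]
eef_rot: [3.141, -0.007, 0.195]
contact_force: [6.9, -1.7, 2.9]
finger_gap: 24.7
finger_force: 58.9
```

{"op": "play_rows", "data": {"moves": [[[-0.006,0.007,0],0],[[-0.0125,0.013,0],0],[[-0.0195,0.0185,0],0],[[-0.0275,0.023,0],0],[[-0.0355,0.0265,0],0],[[-0.0445,0.0285,0],0],[[-0.0535,0.03,0],0],[[-0.0625,0.0305,0],0],[[-0.071,0.0295,0],0],[[-0.08,0.0275,0],0]]}}

```text
time_s: 26.7
position: [615.8, -98.8, 136.7]
eef_rot: [3.141, -0.003, 0.194]
contact_force: [3.1, -0.7, 6.5]
finger_gap: 24.7
finger_force: 59.2
```

```bash
python3 arc.py 620.9 -24 75 1.2 x
```

```text
t 26.7 pos [615.76564451 -98.75150832 136.70459302] r 74.92762909974319 ang -1.63937426235579 F [ 3.07627624 -0.72259797  6.48525804]
[[[-0.0085, -0.0028, 0], 0], [[-0.0167, -0.0066, 0], 0], [[-0.0243, -0.0114, 0], 0], [[-0.0313, -0.0171, 0], 0], [[-0.0375, -0.0236, 0], 0], [[-0.0429, -0.0308, 0], 0], [[-0.0475, -0.0385, 0], 0], [[-0.051, -0.0468, 0], 0], [[-0.0536, -0.0554, 0], 0], [[-0.0551, -0.0643, 0], 0]]
```

Tracking is excellent, so I'm continuing.

{"op": "play_rows", "data": {"moves": [[[-0.0085,-0.003,0],0],[[-0.0165,-0.007,0],0],[[-0.024,-0.0115,0],0],[[-0.031,-0.0175,0],0],[[-0.0375,-0.024,0],0],[[-0.043,-0.031,0],0],[[-0.0475,-0.039,0],0],[[-0.051,-0.047,0],0],[[-0.0535,-0.0555,0],0],[[-0.055,-0.0645,0],0]]}}

```text
time_s: 27.95
position: [550.5, -45.2, 136.3]
eef_rot: [3.141, -0.006, 0.195]
contact_force: [9.3, 0.0, 1.6]
finger_gap: 24.6
finger_force: 58.9
```

{"op": "play_rows", "data": {"moves": [[[-0.0005,-0.009,0],0],[[0.0005,-0.018,0],0],[[0.002,-0.027,0],0],[[0.005,-0.0355,0],0],[[0.0085,-0.0435,0],0],[[0.0135,-0.051,0],0],[[0.019,-0.058,0],0],[[0.0255,-0.0645,0],0],[[0.0325,-0.07,0],0],[[0.04,-0.0745,0],0]]}}

```text
time_s: 29.2
position: [573.9, 33.1, 136.4]
eef_rot: [3.138, 0.0, 0.193]
contact_force: [2.9, -5.5, 6.0]
finger_gap: 24.4
finger_force: 59.4
```

```bash
python3 arc.py 620.9 -24 75 1.0 x;  python3 - <<'E'
from h import *
p,d=snapshot("top"); np.save("top6.npy",d); c=calibration("top"); P=cloud(c,d); m=(P[...,2]>124)&(P[...,2]<140); m[:,:385]=0; m[:150]=0; m[260:]=0; m[:,490:]=0
print([ (k,int(n)) for k,n in zip(range(385,490),m.sum(0)[385:490]) if n>15])
E
```

```text
t 29.2 pos [573.85339412  33.12430919 136.39561706] r 74.00385007466333 ang 2.259752603814732 F [ 2.90816911 -5.47941901  6.02795861]
[[[0.0063, -0.0041, 0], 0], [[0.0133, -0.0066, 0], 0], [[0.0206, -0.0085, 0], 0], [[0.028, -0.0096, 0], 0], [[0.0355, -0.0099, 0], 0], [[0.043, -0.0095, 0], 0], [[0.0504, -0.0083, 0], 0], [[0.0577, -0.0064, 0], 0], [[0.0647, -0.0038, 0], 0], [[0.0714, -0.0006, 0], 0]]
[(429, 22), (430, 31), (431, 39), (432, 51), (433, 53), (434, 62), (435, 56), (436, 45), (437, 36), (438, 25), (446, 20), (447, 26), (448, 36), (449, 44), (450, 58), (451, 49), (452, 54), (453, 51), (454, 51), (455, 53), (456, 54), (457, 55), (458, 51), (459, 54), (460, 52), (461, 44), (462, 51), (463, 54), (464, 54), (465, 55), (466, 57), (467, 55), (468, 54), (469, 58), (470, 54), (471, 57), (472, 57), (473, 56), (474, 54), (475, 53), (476, 63), (477, 60), (478, 60), (479, 57), (480, 55), (481, 52), (482, 43), (483, 34), (484, 24)]
```

{"op": "play_rows", "data": {"moves": [[[0.008,-0.0035,0],0],[[0.017,-0.006,0],0],[[0.0255,-0.008,0],0],[[0.0345,-0.0085,0],0],[[0.0435,-0.0075,0],0],[[0.0525,-0.006,0],0],[[0.061,-0.0035,0],0],[[0.0695,0.0005,0],0],[[0.077,0.005,0],0],[[0.084,0.0105,0],0]]}}

```text
time_s: 30.5
position: [658.3, 42.2, 136.6]
eef_rot: [-3.14, -0.002, 0.196]
contact_force: [-0.8, 5.2, 7.6]
finger_gap: 24.9
finger_force: 59.7
```

```bash
python3 arc.py 620.9 -24 75 0.5 x;  python3 - <<'E'
from h import *
p,d=snapshot("top"); np.save("top6.npy",d); c=calibration("top"); P=cloud(c,d); m=(P[...,2]>124)&(P[...,2]<140); m[:,:385]=0; m[:150]=0; m[260:]=0; m[:,490:]=0
print([ (k,int(n)) for k,n in zip(range(385,490),m.sum(0)[385:490]) if n>15][:22])
E
```

```text
t 30.5 pos [658.30112938  42.23039729 136.58255646] r 76.06122536429632 ang 1.0567277874496213 F [-0.77720432  5.17671634  7.63894354]
[[[0.0021, 0.0033, 0], 0], [[0.0047, 0.006, 0], 0], [[0.0073, 0.0087, 0], 0], [[0.0096, 0.0116, 0], 0], [[0.0119, 0.0147, 0], 0], [[0.0139, 0.0178, 0], 0], [[0.0159, 0.021, 0], 0], [[0.0176, 0.0243, 0], 0], [[0.0192, 0.0277, 0], 0], [[0.0206, 0.0312, 0], 0]]
[(435, 21), (436, 33), (437, 40), (438, 49), (439, 56), (440, 53), (441, 45), (442, 38), (443, 34), (444, 26), (445, 25), (446, 26), (447, 24), (448, 34), (449, 45), (450, 52), (451, 56), (452, 59), (453, 53), (454, 54), (455, 57), (456, 56)]
```

{"op": "play_rows", "data": {"moves": [[[0.002,0.003,0],0],[[0.0045,0.006,0],0],[[0.007,0.0085,0],0],[[0.0095,0.0115,0],0],[[0.012,0.0145,0],0],[[0.014,0.018,0],0],[[0.016,0.021,0],0],[[0.0175,0.0245,0],0],[[0.019,0.0275,0],0],[[0.0205,0.031,0],0]]}}

```text
time_s: 31.8
position: [685.8, 16.9, 136.8]
eef_rot: [-3.139, -0.006, 0.196]
contact_force: [5.8, 6.7, 6.7]
finger_gap: 24.8
finger_force: 59.6
```

```bash
python3 arc.py 620.9 -24 75 0.4 x
```

```text
t 31.8 pos [685.8019413   16.94034148 136.84311476] r 76.73573838356502 ang 0.5627614042967946 F [5.75582839 6.67611238 6.66909685]
[[[-0.0006, 0.0034, 0], 0], [[0.0003, 0.0063, 0], 0], [[0.0011, 0.0092, 0], 0], [[0.0018, 0.0121, 0], 0], [[0.0023, 0.0151, 0], 0], [[0.0028, 0.018, 0], 0], [[0.0031, 0.021, 0], 0], [[0.0033, 0.024, 0], 0], [[0.0034, 0.027, 0], 0], [[0.0033, 0.03, 0], 0]]
```

{"op": "play_rows", "data": {"moves": [[[0,0.003,0],0],[[0.0005,0.006,0],0],[[0.001,0.009,0],0],[[0.002,0.012,0],0],[[0.0025,0.015,0],0],[[0.003,0.018,0],0],[[0.003,0.021,0],0],[[0.0035,0.024,0],0],[[0.0035,0.027,0],0],[[0.0035,0.03,0],0]]}}

```text
time_s: 33.05
position: [696.5, -12.2, 137.1]
eef_rot: [-3.14, -0.009, 0.196]
contact_force: [12.8, 5.5, 4.1]
finger_gap: 24.6
finger_force: 59.4
```

```bash
python3 arc.py 620.9 -24 75 0.3 x;  python3 - <<'E'
from h import *
p,d=snapshot("top"); np.save("top6.npy",d); c=calibration("top"); P=cloud(c,d); m=(P[...,2]>124)&(P[...,2]<140); m[:,:385]=0; m[:150]=0; m[260:]=0; m[:,490:]=0
print([ (k,int(n)) for k,n in zip(range(385,490),m.sum(0)[385:490]) if n>15][:22])
E
```

```text
t 33.05 pos [696.50456934 -12.23736628 137.08970334] r 76.51411933041292 ang 0.15434360901371383 F [12.81150452  5.46611056  4.10636128]
[[[-0.0016, 0.0022, 0], 0], [[-0.0018, 0.0044, 0], 0], [[-0.0021, 0.0067, 0], 0], [[-0.0024, 0.0089, 0], 0], [[-0.0028, 0.0111, 0], 0], [[-0.0033, 0.0133, 0], 0], [[-0.0038, 0.0155, 0], 0], [[-0.0044, 0.0177, 0], 0], [[-0.0051, 0.0198, 0], 0], [[-0.0058, 0.0219, 0], 0]]
[(438, 17), (439, 25), (440, 30), (441, 36), (442, 46), (443, 55), (444, 54), (445, 59), (446, 61), (447, 61), (448, 57), (449, 57), (450, 50), (451, 54), (452, 56), (453, 52), (454, 54), (455, 54), (456, 55), (457, 52), (458, 55), (459, 51)]
```

{"op": "play_rows", "data": {"moves": [[[-0.001,0.002,0],0],[[-0.0015,0.0045,0],0],[[-0.002,0.0065,0],0],[[-0.0025,0.009,0],0],[[-0.003,0.011,0],0],[[-0.0035,0.0135,0],0],[[-0.004,0.0155,0],0],[[-0.0045,0.0175,0],0],[[-0.005,0.02,0],0],[[-0.006,0.022,0],0]]}}

```text
time_s: 34.35
position: [697.4, -22.5, 137.8]
eef_rot: [-3.125, -0.021, 0.204]
contact_force: [14.7, 44.5, 9.4]
finger_gap: 24.8
finger_force: 61.2
```

```bash
python3 arc.py 620.9 -24 75 0.2 x
```

```text
t 34.35 pos [697.44073827 -22.46169141 137.75439165] r 76.55619509844504 ang 0.02009520101654034 F [14.70899174 44.50764778  9.4373369 ]
[[[-0.0018, 0.0012, 0], 0], [[-0.0021, 0.0027, 0], 0], [[-0.0025, 0.0041, 0], 0], [[-0.0029, 0.0056, 0], 0], [[-0.0033, 0.007, 0], 0], [[-0.0037, 0.0084, 0], 0], [[-0.0042, 0.0099, 0], 0], [[-0.0047, 0.0113, 0], 0], [[-0.0052, 0.0127, 0], 0], [[-0.0057, 0.0141, 0], 0]]
```

The stop is reached: 44 N tangential force and the motion stalled. I'll relax the command, then release.

{"op": "play_rows", "data": {"moves": [[[0,-0.003,0],0],[[0.001,-0.006,0],0],[[0.002,-0.009,0],0],[[0.003,-0.0105,0],0],[[0.003,-0.0105,0],0],[[0.003,-0.0105,0],0],[[0.003,-0.0105,0],0],[[0.003,-0.0105,0],0],[[0.003,-0.0105,0],0],[[0.003,-0.0105,0],0]]}}

```text
time_s: 35.6
position: [697.2, -20.7, 137.8]
eef_rot: [-3.137, -0.015, 0.198]
contact_force: [15.8, 14.3, 5.3]
finger_gap: 24.6
finger_force: 60.6
```

{"op": "play_rows", "data": {"moves": [[[0.001,-0.001,0],0],[[0.002,-0.002,0],0],[[0.003,-0.003,0],0],[[0.004,-0.003,0],0],[[0.004,-0.003,0],0],[[0.004,-0.003,0],0],[[0.004,-0.003,0],0],[[0.004,-0.003,0],0],[[0.004,-0.003,0],0],[[0.004,-0.003,0],0]]}}

```text
time_s: 36.85
position: [697.7, -20.0, 136.8]
eef_rot: [-3.139, -0.006, 0.196]
contact_force: [5.4, 7.3, 6.3]
finger_gap: 24.9
finger_force: 60.6
```

Forces are small now. I'll open, rise and back away.

{"op": "play_rows", "data": {"moves": [[[0,0,0],0],[[0,0,0],0],[[0,0,0],0],[[0,0,0],0],[[0,0,0],0],[[0,0,0],0],[[0,0,0],0],[[0,0,0],0],[[0,0,0],0],[[0,0,0],0]], "gripper": -0.3}}

```text
time_s: 38.1
position: [696.0, -22.5, 135.3]
eef_rot: [-3.142, -0.0, 0.194]
contact_force: [0.2, -0.1, 0.5]
finger_gap: 55.2
finger_force: 0.0
```

{"op": "play_rows", "data": {"moves": [[[0,0,-0.02],0],[[0,0,-0.04],0],[[0,0,-0.06],0],[[0,0,-0.08],0],[[0,0,-0.11],0],[[-0.06,0,-0.11],0],[[-0.12,0,-0.11],0],[[-0.18,0,-0.11],0],[[-0.24,0,-0.11],0],[[-0.28,0,-0.11],0]]}}

```text
time_s: 39.35
position: [419.5, -77.2, 247.4]
eef_rot: [-3.142, -0.004, 0.194]
contact_force: [-0.5, 1.1, 0.8]
finger_gap: 55.4
finger_force: 0.0
```

Run:
```python
from h import *
s=sense(); print(s["position"],s["contact_force"],s["time_s"])
p,d=snapshot("top"); cv2.imwrite("pics/c7.png",cv2.resize(p[140:280,260:500,::-1],(800,467),interpolation=2))
c=calibration("top"); P=cloud(c,d); z=P[...,2]
m=(p.max(2)<55)&(z>172)&(z<190); m[:140]=0;m[260:]=0;m[:,:270]=0;m[:,400:]=0
q=P[m]; print(len(q),q.mean(0) if len(q) else 0)
```

```text
[419.45219154 -77.19042272 247.43611097] [-0.50558854  1.07890009  0.791759  ] 39.35
141 [694.37229769 -18.87713183 180.06565732]
```

View pics/c7.png

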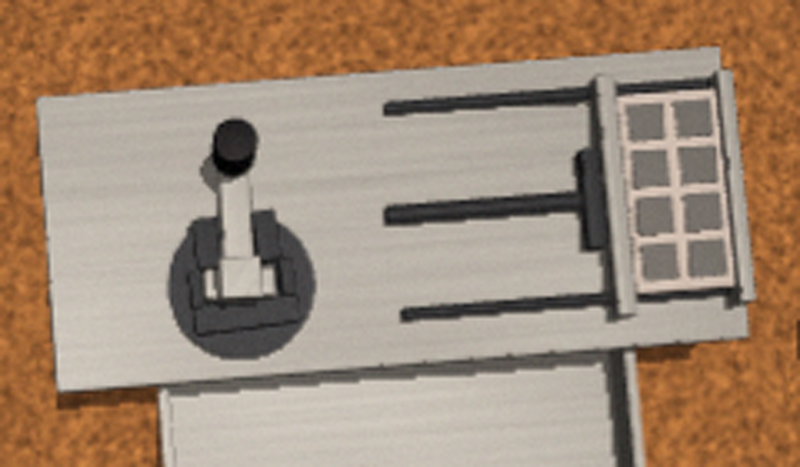

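The picture shows the jaw flat against the mould, and the crank seated with its sleeve at crop (235,145). Handing in.

```bash
python3 -c "
from plant import *
print(job_done())"
```

```text
the job is handed in; nothing more can be done
None
```

The job is handed in at about 39 s: drawer open, crank seated and released, and wound by its sleeve until it stopped; the last picture shows the jaw against the mould and the arm clear, but no verdict came back.

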